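# Lock the bur block under its hood

### The arm

A 6-joint arm with a two-finger parallel gripper is mounted at the origin on the work surface. World frame = base frame: x ahead of the robot, y to its left, z up, the work surface at z = 0. Lengths are in m, angles in rad, forces in N, time in s.
With the tool pointing down it reaches from about 0.225 to 0.875 m from the base axis. Payload 3.4 kg.
Tool frame: the origin (TCP) lies at the very end of the fingers, on their centre line; the grasp point (between the pads) lies 19 mm behind it; z points along the fingers, y is the direction in which the jaws open and shut (so a half turn about z gives the same grasp; the last joint's range is limited). The gripper opens to 85 mm and grips with 20 to 120 N. Pads are 22 mm wide; open, the fingers measure 114 mm over their backs; the gripper's body (76 mm by 85 mm) begins 54 mm behind the grasp point. The pads swing forward as they close: fully open they stand 13 mm farther back than shut.
Start: joints at [1.008, 0.276, 1.505, -0, 1.361, -0.121], TCP at [0.246, 0.52, 0.231] pointing down, gripper open.
Joint ranges: [-2.89, 2.89], [-0.75, 2.08], [0.22, 2.7], [-1.18, 4.32], [0.11, 2.71], [-2.7, 2.7]. Speed limits (rad/s): [2.57, 2.57, 3.14, 3.14, 3.14, 3.14].

### API

Orientations are given as a unit quaternion [w, x, y, z].
In Python, from rig import get_state, get_image, calibration, sign_off gives the robot as it stands. The module is installed in compiled form; this text tells all that it offers.
- The arm moves only by the tool drive_tool, never from a script. Its argument "targets" is one flat list of numbers, 7 for each row, row after row: the turn, a rotation vector about the tool's x, y, z in degrees, then the shift along the tool's x, y, z in mm, then the opening, from 0 (shut) to 1 (fully open). In form: [wx, wy, wz, tx, ty, tz, fingers, wx, wy, wz, tx, ty, tz, fingers, ...]. A call has 1 to 12 rows; each row shifts and turns the commanded pose from where the row before left it, along the tool's axes as they then stand; what a row does not reach is not made up. A row lasts 1/8 s, in which the tool goes at most 62.5 mm and 10.7 degrees, less where a joint would pass 70% of its speed; a pose out of reach is approached as far as the arm can. A call is refused whole if a number of a shift passes 62.5 or a number of a turn 10.7, either way. A call with a gripper value outside its range is refused whole. The fingers move at their own pace and stop on an object; "grip_force" is the grip in N (left out, the last holds). Time passes only in rows, so rows that do not move let the fingers close. It gives the time, the measured TCP pose, the force and the opening at its end, in the units of the state.
- get_state(): the state, without advancing time (a new reading comes with each control period).
- get_image(name): name is "scene" or "top" or "wrist"; returns the picture (384x512x3 uint8, red, green, blue); there is no depth.
- calibration(name): a dict with "mtx" (3x3 intrinsics, pixels), "distortion" ([k1, k2, p1, p2, k3] as OpenCV has them; the pictures are not rectified), "world_to_cam" (4x4, takes a point from world to camera coordinates); the wrist camera has in their place "hand_eye" (4x4, takes a point from camera to tool coordinates, whose origin is the TCP and whose axes are the flange's). Camera axes: x right, y down, z forward; pixel columns grow to the right and rows downward; lengths in m; the calibration is good to about 2 mm. A picture is of the moment at which its call begins: read the wrist's pose just before it. calibration takes no time and is no camera call.
- sign_off(): hands the job in, once; it reports no verdict.
The state is a dict: "clock": time; "qpos": joint angles; "qd": joint speeds; "effort": joint torques, N m; "position": TCP position; "ee_rot": TCP orientation; "contact_force": force on the tool from outside, world axes, zero at the start; "moment": the same for the moment, N m; "width": finger opening in m.
Only numpy, scipy, OpenCV 4.12 (cv2) and the standard library are available. Lean on these libraries where they do the work, as an engineer would, in place of code of your own. Each camera call takes 0.05 s, during which the arm holds its last target.

### The job

Put the bur block away in its storage dock: lift the lock bar out of the front notches, slide it back along its slots so that it pushes the block under the clear hood against the ejector spring, and drop the bar fully into the rearmost pair of notches so that it holds the block in by itself. Feel for the rear notches (they are adjustable), do not leave the bar in the middle ones, and keep hold of it until it is down in the rear ones so that the spring cannot throw it back; then let go, and leave the things standing around alone.

Things in the scene. Friction and masses are not known exactly. Their poses are not given: they have to be found in the camera images.
- dock: Grey storage dock fixed to the table, 280 x 150 mm (x -150 to 130). Origin on the table; +x runs along the channel from its open front to the hooded rear, z up. Channel |y|<42 mm, floor z 6. On both sides (|y| 42-60) a ledge, top z 34, with notches 20 mm wide in x, 8 deep (floor z 26). Front posts at x -135 to -120, rear walls from x 18, tops z 52 mm.
- front_notch (a point): Midway between the front pair of notches, at notch-floor height: dock x -106, y 0, z 26 mm. Axes like the dock's.
- middle_notch (a point): Midway between the middle pair of notches (not wanted): dock x -70, y 0, z 26 mm.
- rear_zone (a point): Middle of the range (dock x -12, y 0, z 26 mm) in which the rear pair of notches lies. They are cut in adjustable steel plates (|y| 43-64 mm): their centre is anywhere up to 11 mm before or behind this point in dock x, same on both sides, not reported: feel for it. Also 20 mm wide, 8 deep. The ledge goes on at the same height behind them to the rear walls.
- slot_roof (a point): On the underside (z 47 mm) of the left one of two overhanging strips, |y| 42-50 mm, 5 mm thick, running above the ledges from dock x -120 to 18; they keep the bar captive. 13 mm between ledge and strip.
- hood_edge (a point): Middle of the front edge of the clear hood, on its top (dock x 24, z 55 mm). The hood is 3 mm thick (underside z 52), 120 mm wide, and reaches back to x 130.
- lock_bar: Lock bar, loose but captive: steel bar 16 (x) x 128 (y) x 10 mm (z) across the channel; origin at the middle of its underside, axes like the dock's; about 150 g. A pusher plate 16 mm thick, 50 wide hangs to 4 mm below the origin. Starts in the front notches (origin at dock z 26, +-1 mm in x). It must rise 8 mm to slide on the ledges (z 34) and meets the strips at 11 mm (z 37).
- bar_grip (a point): On the lock bar's upright black grip, 62 mm above the bar's origin. The grip is 16 mm in x by 24 mm in y and reaches from 10 to 82 mm above the origin. Axes like the bar's. Can be pinched from above along x or y.
- bur_block: White bur block lying in the channel between bar and ejector, 90 (x) x 80 (y) x 34 mm, small steel burs to 43 mm; about 120 g. Origin centre of underside, axes like the dock's. Starts at dock x -44 to -15. The bar's pusher plate pushes its front face; with the bar in the rear notches it is centred about 53 mm behind the bar, at dock x 28 to 54.
- ejector (a joint): Sprung plate at the rear of the channel under the hood, front face at dock x 56 mm at rest. Value: m pushed back, 0 at rest, at most 0.048. It pushes block and bar towards the front with 0.3 N at first, rising by 30 N per m. About 0.017 to 0.043 with the block locked in.
- cradle: Bystander: white handpiece cradle 140 x 55 mm with a dark handpiece lying along its x, 38 mm high, about 500 g; origin centre of underside.
- pot: Bystander: white lidded pot, 78 mm across, 62 mm high, origin centre of underside.
- swab_box: Bystander: white swab box 70 x 70 x 55 mm, origin centre of underside.
Mind the look-alikes: they are no part of the job. Leave any pink look-alike of the bur_block alone. What is shaped like the lock_bar but blue is not meant.

How it is judged:
By the outcome, as a careful person would: the job done as asked, in the order asked, and still so for the second after the job is handed in, with the robot touching nothing.
It also fails if it takes over 61 s, if anything falls off the work surface, if the arm or the gripper's body presses on something with over 40 N, if the wrist force passes 120 N, or if a joint passes its speed limit or range.

## Working session

There is one attempt and no reset: what is moved stays moved. The work goes in short steps, Python scripts to look and compute and a tool call to move; the robot and the scene stay as the last step left them, time stands still between calls to the robot, and variables do not carry over. Pictures are saved under pics/ and viewed, and the job is handed in when it is done.

Besides the shell and the picture viewer there is one more tool, called after "Emit:" by a JSON object that holds its "api" and its "payload". drive_tool: Moves the arm, as the interface text tells. Its arguments: {"type":"object","properties":{"targets":{"type":"array"},"grip_force":{"type":"number"}},"required":["targets"]}

```bash
mkdir -p pics; python3 - <<'E'
from rig import *
import cv2
s=get_state();print(s)
for n in ("scene","top","wrist"):
    im=get_image(n);cv2.imwrite(f"pics/{n}0.png",im[:,:,::-1])
    c=calibration(n);print(n,c)
E
```

```text
{'clock': 0.0, 'qpos': array([ 1.00800105e+00,  2.76603413e-01,  1.50613833e+00, -4.38433803e-06,
        1.36068865e+00, -1.20989279e-01]), 'qd': array([ 6.81450323e-04,  4.00111886e-05, -1.28316271e-03, -2.26601709e-03,
       -1.49501494e-03, -9.87474372e-04]), 'effort': array([-1.12314126e-04, -4.16773868e+01, -2.45807683e+01,  6.87454735e-05,
        1.10008079e-02,  1.98621467e-05]), 'position': array([0.24557198, 0.51933999, 0.23043284]), 'ee_rot': array([-3.06048955e-04,  2.19110227e-01,  9.75699679e-01, -8.66401957e-04]), 'contact_force': array([-0.19482063, -0.43241683,  1.32208342]), 'moment': array([-0.08191457,  0.0005014 ,  0.03093325]), 'width': 0.08573345772661972}
scene {'mtx': array([[380.48109137,   0.        , 253.53013517],
       [  0.        , 380.48109137, 191.76601753],
       [  0.        ,   0.        ,   1.        ]]), 'distortion': array([-0.09592708,  0.        ,  0.        ,  0.        ,  0.        ]), 'world_to_cam': array([[ 0.33310643,  0.94284089, -0.00954758, -0.20550994],
       [ 0.68376689, -0.24852285, -0.68607524, -0.28229598],
       [-0.6492
[... 526 characters left out ...]
097, -0.98594676,  0.81310359],
       [ 0.        ,  0.        ,  0.        ,  1.        ]])}
wrist {'mtx': array([[319.42644867,   0.        , 254.84308534],
       [  0.        , 319.42644867, 196.39983397],
       [  0.        ,   0.        ,   1.        ]]), 'distortion': array([-0.0695456,  0.       ,  0.       ,  0.       ,  0.       ]), 'hand_eye': array([[ 1.87906210e-04, -9.46858643e-01, -3.21649926e-01,
         8.24133561e-02],
       [ 9.99999951e-01,  2.58241820e-04, -1.76005943e-04,
        -2.89395879e-04],
       [ 2.49716211e-04, -3.21649877e-01,  9.46858645e-01,
        -1.42428543e-01],
       [ 0.00000000e+00,  0.00000000e+00,  0.00000000e+00,
         1.00000000e+00]])}
```

View pics/scene0.png

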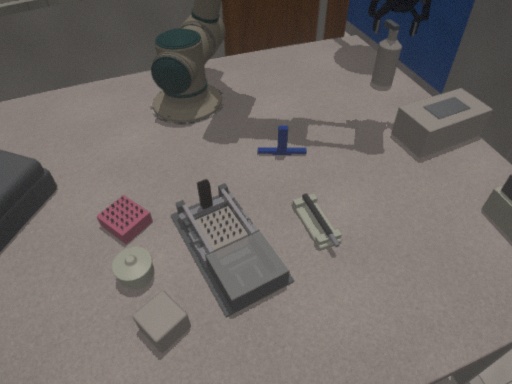

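View pics/top0.png

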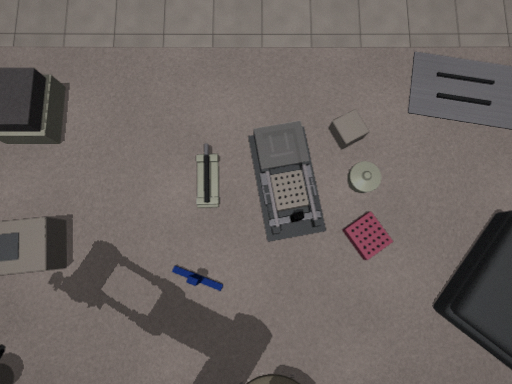

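View pics/wrist0.png

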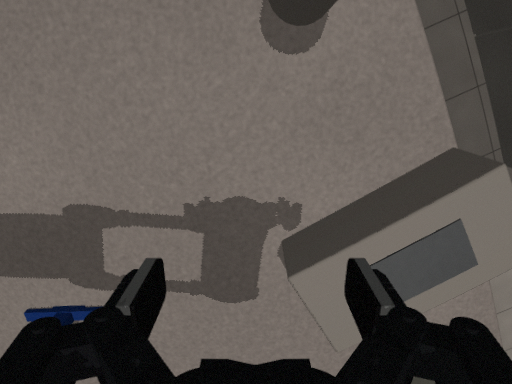

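Scene and top show the dock, with its open front towards the robot (top about (298,228)), the hood at (281,146), the black grip at (297,215), the blue look-alike at (197,278), and the pink one at (368,236). I'll zoom in.

```bash
python3 - <<'E'
import cv2
a=cv2.imread("pics/top0.png")[110:250,225:345];cv2.imwrite("pics/topz.png",cv2.resize(a,None,fx=4.2,fy=4.2,interpolation=cv2.INTER_CUBIC))
a=cv2.imread("pics/scene0.png")[165:315,160:300];cv2.imwrite("pics/scenez.png",cv2.resize(a,None,fx=4,fy=4,interpolation=cv2.INTER_CUBIC))
E
```

```text
(no output)
```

View pics/topz.png

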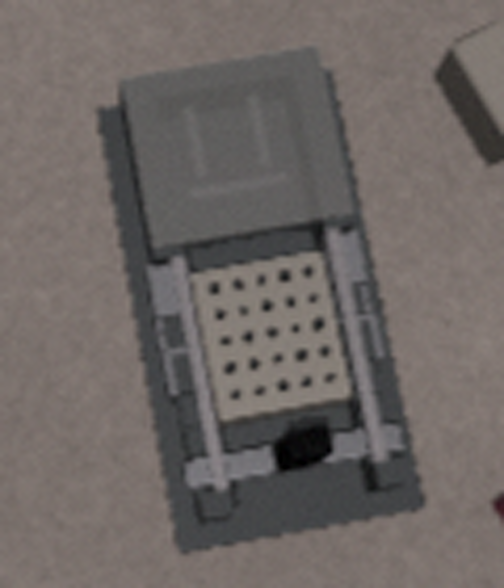

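View pics/scenez.png

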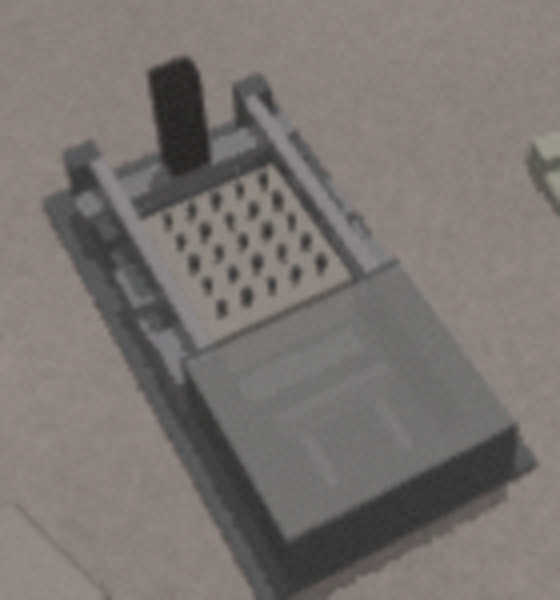

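```bash
cat > h.py <<'E'
import numpy as np,cv2
from rig import *
def ray(name,uv,pose=None):
    c=calibration(name);p=cv2.undistortPoints(np.array(uv,float).reshape(-1,1,2),c["mtx"],c["distortion"])[:,0]
    T=c["world_to_cam"];R=T[:3,:3];o=-R.T@T[:3,3]
    return o,np.c_[p,np.ones(len(p))]@R
def onz(name,uv,z):
    o,d=ray(name,uv);return o+d*((z-o[2])/d[:,2])[:,None]
def proj(name,P):
    c=calibration(name);T=c["world_to_cam"];r,_=cv2.Rodrigues(T[:3,:3])
    return cv2.projectPoints(np.array(P,float).reshape(-1,3),r,T[:3,3],c["mtx"],c["distortion"])[0][:,0]
E
python3 - <<'E'
from h import *
T=lambda a:(np.array(a,float)+.5)/4.2-.5+[225,110]
S=lambda a:(np.array(a,float)+.5)/4-.5+[160,165]
b=onz("top",T([(181,551),(424,505),(98,107)]),0.006);print("base FL FR RL",b.round(4))
print("yaw front edge",np.degrees(np.arctan2(*(b[0]-b[1])[:2]*[1,1]))if 0 else (np.degrees(np.arctan2(-(b[0]-b[1])[0],(b[0]-b[1])[1]))),"left edge",np.degrees(np.arctan2(*(b[2]-b[0])[:2][::-1])),np.linalg.norm(b[0]-b[1]),np.linalg.norm(b[2]-b[0]))
h=onz("top",T([(155,248),(357,215),(120,83),(316,47)]),0.055);print("hood top",h.round(4))
h2=onz("scene",S([(186,362),(398,262),(290,545),(518,428)]),0.055);print("hood scene R? ",h2.round(4))
bs=onz("scene",S([(45,203),(537,465)]),0.006);print("base scene FR,RL",bs.round(4))
g=onz("scene",S([(172,66)]),0.108);g2=onz("top",T([(302,446)]),0.108);print("grip",g,g2)
be=onz("top",T([(197,472),(395,438)]),0.036);print("bar ends",be)
E
```

```text
base FL FR RL [[ 0.4165  0.0077  0.006 ]
 [ 0.4433 -0.1379  0.006 ]
 [ 0.6916  0.0572  0.006 ]]
yaw front edge 10.44343616105165 left edge 10.207475795437292 0.1480207303614075 0.2795345796851998
hood top [[ 0.5898  0.0232  0.055 ]
 [ 0.6093 -0.0949  0.055 ]
 [ 0.69    0.0433  0.055 ]
 [ 0.7122 -0.0734  0.055 ]]
hood scene R?  [[ 0.6103 -0.0926  0.055 ]
 [ 0.5883  0.0225  0.055 ]
 [ 0.7175 -0.0743  0.055 ]
 [ 0.6969  0.0414  0.055 ]]
base scene FR,RL [[ 0.4467 -0.1369  0.006 ]
 [ 0.6927  0.0565  0.006 ]]
grip [[ 0.46836002 -0.05740656  0.108     ]] [[ 0.46927585 -0.05336114  0.108     ]]
bar ends [[ 0.46107521 -0.00082909  0.036     ]
 [ 0.48054626 -0.11632464  0.036     ]]
```

```bash
cat >> h.py <<'E'
from scipy.spatial.transform import Rotation as Ro
def toolrot():
    q=get_state()["ee_rot"];return Ro.from_quat([q[1],q[2],q[3],q[0]])
YAW=10.3
def goal_turn():
    a=np.radians(YAW);y=np.array([np.cos(a),np.sin(a),0]);z=np.array([0,0,-1.]);x=np.cross(y,z)
    G=Ro.from_matrix(np.c_[x,y,z]);return (toolrot().inv()*G).as_rotvec(degrees=True),G
D0=np.array([.5767,-.039,0]);
def dock(p):
    return Ro.from_euler('z',-YAW,degrees=True).apply(np.array(p)-D0)*1000
def show():
    s=get_state();t,G=goal_turn();print("t",round(s["clock"],3),"pos",s["position"].round(4),"dock",dock(s["position"]).round(1),"F dock",Ro.from_euler('z',-YAW,degrees=True).apply(s["contact_force"]).round(2),"M",s["moment"].round(2),"w",round(s["width"],4),"turn left",t.round(2))
E
python3 - <<'E'
from h import *
show()
t,G=goal_turn();R=toolrot();p=get_state()["position"]
d=np.array([.471,-.0575,.2])-p
for i in range(12):
    print((R.inv().apply(d/12)*1000).round(1))
    if i<6: R=R*Ro.from_rotvec(t/6,degrees=True)
E
```

```text
t 0.15 pos [0.2456 0.5195 0.2306] dock [-225.9  608.6  230.6] F dock [-0.54  0.19  0.32] M [ 0.02 -0.04 -0.04] w 0.0855 turn left [-8.000e-02  3.000e-02  5.439e+01]
[-37.5 -35.4   2.6]
[-42.6 -29.1   2.6]
[-46.7 -22.    2.6]
[-49.6 -14.4   2.6]
[-51.2  -6.4   2.6]
[-51.6   1.8   2.6]
[-50.7   9.9   2.6]
[-50.7   9.9   2.6]
[-50.7   9.9   2.6]
[-50.7   9.9   2.6]
[-50.7   9.9   2.6]
[-50.7   9.9   2.6]
```

Emit:
{"api": "drive_tool", "payload": {"targets": [0, 0, 9.07, -37.5, -35.4, 2.6, 1, 0, 0, 9.07, -42.6, -29.1, 2.6, 1, 0, 0, 9.07, -46.7, -22, 2.6, 1, 0, 0, 9.07, -49.6, -14.4, 2.6, 1, 0, 0, 9.07, -51.2, -6.4, 2.6, 1, 0, 0, 9.07, -51.6, 1.8, 2.6, 1, 0, 0, 0, -50.7, 9.9, 2.6, 1, 0, 0, 0, -50.7, 9.9, 2.6, 1, 0, 0, 0, -50.7, 9.9, 2.6, 1, 0, 0, 0, -50.7, 9.9, 2.6, 1, 0, 0, 0, -50.7, 9.9, 2.6, 1, 0, 0, 0, -50.7, 9.9, 2.6, 1]}}

```text
clock: 1.65
position: [0.4713, -0.0591, 0.1999]
ee_rot: [-0.0, 0.641, 0.767, 0.0]
contact_force: [-0.1, -0.1, -0.2]
width: 0.0852
```

Emit:
{"api": "drive_tool", "payload": {"targets": [0, 0, 0, 0, 0, 0, 1, 0, 0, 0, 0, 0, 0, 1]}}

```text
clock: 1.9
position: [0.4704, -0.0571, 0.1997]
ee_rot: [-0.001, 0.641, 0.767, -0.0]
contact_force: [0.5, 1.1, 0.0]
width: 0.0854
```

```bash
python3 - <<'E'
from h import *
show()
s=get_state();t,G=goal_turn()
print((toolrot().inv().apply(np.array([.471,-.0575,.12])-s["position"])*1000).round(1))
im=get_image("wrist");cv2.imwrite("pics/w1.png",im[:,:,::-1])
E
```

```text
t 1.9 pos [ 0.4704 -0.0571  0.1997] dock [-107.8    1.2  199.7] F dock [0.67 0.98 0.04] M [ 0.01 -0.01 -0.05] w 0.0854 turn left [-0.07 -0.08 -0.08]
[-0.6  0.6 79.7]
```

View pics/w1.png

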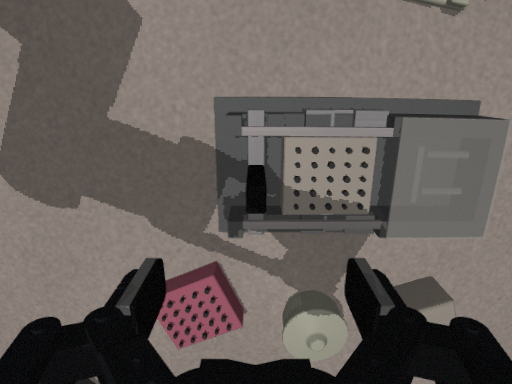

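```bash
cat >> h.py <<'E'
def wonz(uv,z,pos,R):
    c=calibration("wrist");p=cv2.undistortPoints(np.array(uv,float).reshape(-1,1,2),c["mtx"],c["distortion"])[:,0]
    H=c["hand_eye"];d=R.apply(np.c_[p,np.ones(len(p))]@H[:3,:3].T);o=pos+R.apply(H[:3,3])
    return o+d*((z-o[2])/d[:,2])[:,None]
E
python3 - <<'E'
from h import *
s=get_state();R=toolrot();p=s["position"]
for n,uv,z in [("grip top L,R far",[(249,212),(267,212)],.108),("base front corners",[(215,97),(221,232)],.006),("base rear",[(478,101),(489,238)],.006),("hood front",[(397,117),(388,237)],.055),("plate",[(305,110),(352,110),(387,110)],.034),("block front",[(282,175),(375,175)],.04)]:
    print(n,dock(wonz(uv,z,p,R)).round(1).tolist())
im=cv2.imread("pics/w1.png")[90:250,205:400];cv2.imwrite("pics/w1z.png",cv2.resize(im,None,fx=4,fy=3.7,interpolation=cv2.INTER_CUBIC))
E
```

```text
grip top L,R far [[-112.4, -8.4, 108.0], [-98.2, -8.4, 108.0]]
base front corners [[-148.2, 76.4, 6.0], [-147.0, -73.4, 6.0]]
base rear [[126.8, 75.9, 6.0], [176.8, -83.3, 6.0]]
hood front [[18.9, 61.4, 55.0], [26.2, -56.5, 55.0]]
plate [[-60.7, 65.2, 34.0], [-16.1, 65.6, 34.0], [17.6, 66.1, 34.0]]
block front [[-81.2, 3.7, 40.0], [10.8, 3.9, 40.0]]
```

View pics/w1z.png

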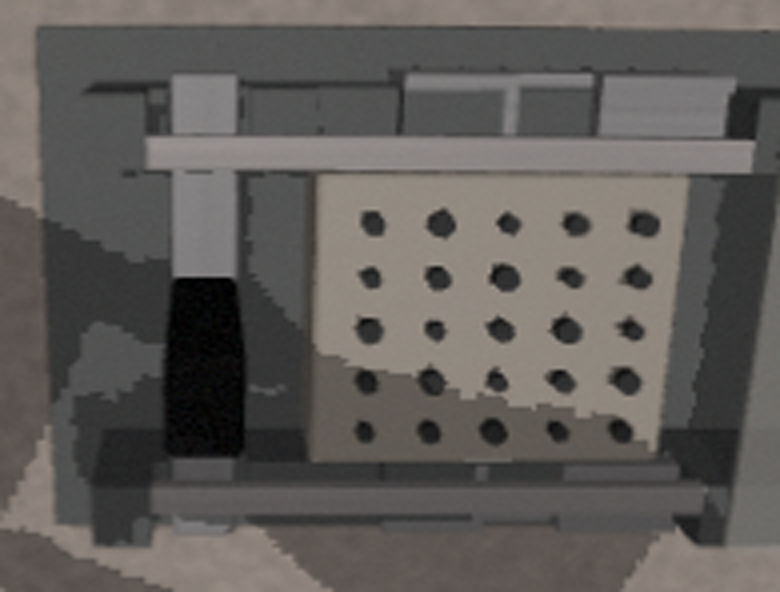

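The zoomed wrist picture shows the bar at about (256,140–230). On the near ledge I see a dark middle notch at zoom columns 320–400 and probably the rear notch at zoom columns 518–597, which is dock x of about −24. I'll descend now and confirm it by feel.

Emit:
{"api": "drive_tool", "payload": {"targets": [0, 0, 0, 1.5, 1.5, 30, 1, 0, 0, 0, 0, 0, 40, 1, 0, 0, 0, 0, 0, 40, 1, 0, 0, 0, 0, 0, 20, 1, 0, 0, 0, 0, 0, 0, 1]}}

```text
clock: 2.58
position: [0.4705, -0.0539, 0.069]
ee_rot: [-0.002, 0.64, 0.768, -0.001]
contact_force: [-0.4, -0.0, 0.3]
width: 0.0856
```

```bash
python3 - <<'E'
from h import *
show()
for n in ("wrist","top"):
    cv2.imwrite(f"pics/{n}2.png",get_image(n)[:,:,::-1])
E
```

```text
t 2.575 pos [ 0.4705 -0.0539  0.069 ] dock [-107.1    4.3   69. ] F dock [-0.44  0.07  0.29] M [-0.01  0.02 -0.06] w 0.0856 turn left [-0.19 -0.11  0.08]
```

View pics/wrist2.png

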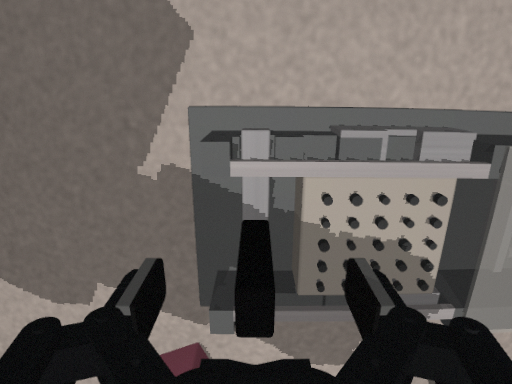

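The grip at column 255 lies midway between the fingers (149 and 370). I'll close on it.

Emit:
{"api": "drive_tool", "payload": {"targets": [0, 0, 0, -1.5, 0, 0, 0, 0, 0, 0, 0, 0, 0, 0, 0, 0, 0, 0, 0, 0, 0, 0, 0, 0, 0, 0, 0, 0, 0, 0, 0, 0, 0, 0, 0, 0, 0, 0, 0, 0, 0, 0], "grip_force": 60}}

```text
clock: 3.42
position: [0.4727, -0.0572, 0.0703]
ee_rot: [0.0, 0.641, 0.768, 0.0]
contact_force: [0.7, -0.0, 4.0]
width: 0.0153
```

```bash
python3 - <<'E'
from h import *
show()
E
```

```text
t 3.425 pos [ 0.4727 -0.0572  0.0703] dock [-105.5    0.7   70.3] F dock [ 0.69 -0.13  3.97] M [-0.02  0.03 -0.03] w 0.0153 turn left [ 0.03  0.01 -0.04]
```

Emit:
{"api": "drive_tool", "payload": {"targets": [0, 0, 0, 0, 0, -3, 0, 0, 0, 0, 0, 0, -3, 0, 0, 0, 0, 0, 0, -2, 0, 0, 0, 0, 0, 0, -1.5, 0, 0, 0, 0, 0, 0, 0, 0, 0, 0, 0, 0, 0, 0, 0]}}

```text
clock: 4.18
position: [0.4725, -0.0571, 0.0795]
ee_rot: [-0.0, 0.641, 0.768, 0.0]
contact_force: [1.2, 0.1, -1.4]
width: 0.0153
```

```bash
python3 - <<'E'
from h import *
show()
E
```

```text
t 4.175 pos [ 0.4725 -0.0571  0.0795] dock [-105.8    0.8   79.5] F dock [ 1.16 -0.14 -1.41] M [-0.    0.02 -0.04] w 0.0153 turn left [-0.   -0.01 -0.03]
```

The lifted bar reads −1.4 N, which is its weight, so it hangs free. Now I'll slide it back.

Emit:
{"api": "drive_tool", "payload": {"targets": [0, 0, 0, 0, 4, 0, 0, 0, 0, 0, 0, 6, 0, 0, 0, 0, 0, 0, 6, 0, 0, 0, 0, 0, 0, 6, 0, 0, 0, 0, 0, 0, 6, 0, 0, 0, 0, 0, 0, 4, 0, 0, 0, 0, 0, 0, 0, 0, 0]}}

```text
clock: 5.05
position: [0.5049, -0.0514, 0.0796]
ee_rot: [0.0, 0.641, 0.768, 0.0]
contact_force: [0.3, -1.0, -1.0]
width: 0.0154
```

```bash
python3 - <<'E'
from h import *
show()
E
```

```text
t 5.05 pos [ 0.5049 -0.0514  0.0796] dock [-72.9   0.6  79.6] F dock [ 0.16 -1.   -1.04] M [ 0.04  0.05 -0.  ] w 0.0154 turn left [ 0.07  0.01 -0.03]
```

Emit:
{"api": "drive_tool", "payload": {"targets": [0, 0, 0, 0, 6, 0, 0, 0, 0, 0, 0, 6, 0, 0, 0, 0, 0, 0, 6, 0, 0, 0, 0, 0, 0, 6, 0, 0, 0, 0, 0, 0, 6, 0, 0, 0, 0, 0, 0, 6, 0, 0, 0, 0, 0, 0, 0, 0, 0]}}

```text
clock: 5.92
position: [0.5403, -0.045, 0.0797]
ee_rot: [0.0, 0.641, 0.768, 0.0]
contact_force: [0.3, 0.2, -1.9]
width: 0.0151
```

Emit:
{"api": "drive_tool", "payload": {"targets": [0, 0, 0, 0, 0, 1, 0, 0, 0, 0, 0, 0, 0, 0]}}

```text
clock: 6.18
position: [0.5395, -0.045, 0.0786]
ee_rot: [0.0, 0.641, 0.768, 0.0]
contact_force: [-0.4, 0.5, -2.1]
width: 0.0155
```

Emit:
{"api": "drive_tool", "payload": {"targets": [0, 0, 0, 0, 0, 1, 0, 0, 0, 0, 0, 0, 0, 0]}}

```text
clock: 6.42
position: [0.5396, -0.0451, 0.0783]
ee_rot: [0.0, 0.641, 0.768, 0.0]
contact_force: [-0.9, -0.9, 4.2]
width: 0.0153
```

```bash
python3 - <<'E'
from h import *
show()
cv2.imwrite("pics/s3.png",get_image("scene")[150:330,140:310,::-1].repeat(3,0).repeat(3,1))
cv2.imwrite("pics/w3.png",get_image("wrist")[:,:,::-1])
E
```

```text
t 6.425 pos [ 0.5396 -0.0451  0.0783] dock [-37.6   0.7  78.3] F dock [-1.01 -0.72  4.16] M [ 0.06  0.26 -0.06] w 0.0153 turn left [ 0.04  0.01 -0.04]
```

View pics/s3.png

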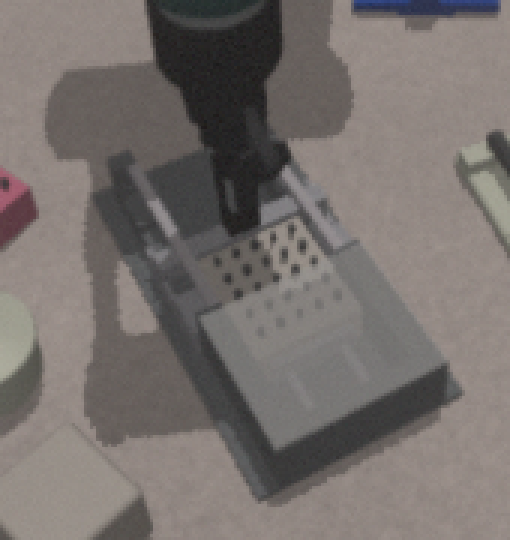

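View pics/w3.png

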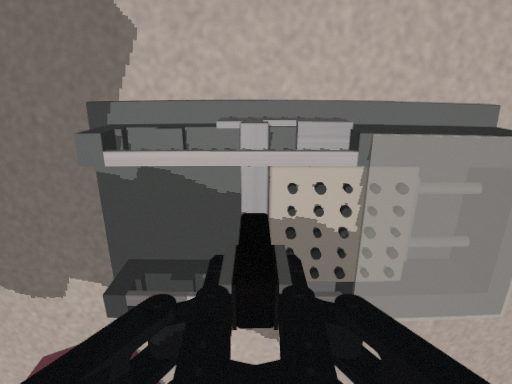

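In the wrist picture the bar is at columns 242–269 and the edge of the steel land is at column 297. That puts the notch centre about 14 mm ahead. The bar touches the ledge at TCP z 78.3 mm. I'll slide it under light pressure and feel for the drop.

Emit:
{"api": "drive_tool", "payload": {"targets": [0, 0, 0, 0, 3, 0, 0, 0, 0, 0, 0, 3, 0, 0, 0, 0, 0, 0, 2, 0, 0, 0, 0, 0, 0, 0, 0, 0]}}

```text
clock: 7.02
position: [0.5412, -0.0446, 0.0783]
ee_rot: [-0.004, 0.64, 0.768, -0.005]
contact_force: [-12.2, -3.2, 16.0]
width: 0.0153
```

Emit:
{"api": "drive_tool", "payload": {"targets": [0, 0, 0, 0, 2, 0.5, 0, 0, 0, 0, 0, 0, 0, 0]}}

```text
clock: 7.28
position: [0.5415, -0.0446, 0.0782]
ee_rot: [-0.005, 0.64, 0.768, -0.006]
contact_force: [-16.3, -4.5, 22.2]
width: 0.0153
```

Emit:
{"api": "drive_tool", "payload": {"targets": [0, 0, 0, 0, 1.5, 0, 0, 0, 0, 0, 0, 0, 0, 0]}}

```text
clock: 7.52
position: [0.5417, -0.0445, 0.0782]
ee_rot: [-0.006, 0.64, 0.768, -0.007]
contact_force: [-17.7, -5.6, 24.2]
width: 0.0155
```

Emit:
{"api": "drive_tool", "payload": {"targets": [0, 0, 0, 0, 1.5, 0, 0, 0, 0, 0, 0, 0, 0, 0]}}

```text
clock: 7.78
position: [0.5419, -0.0445, 0.0782]
ee_rot: [-0.007, 0.64, 0.768, -0.008]
contact_force: [-20.3, -7.1, 27.1]
width: 0.0155
```

```bash
python3 - <<'E'
from h import *
show()
E
```

```text
t 7.775 pos [ 0.5419 -0.0445  0.0782] dock [-35.2   0.8  78.2] F dock [-21.27  -3.4   27.1 ] M [-1.28  4.47 -0.08] w 0.0155 turn left [-1.21 -0.01  0.14]
```

The bar is jamming (21 N) rather than sliding. I'll back off the command, lift slightly and travel clear of the ledge instead.

Emit:
{"api": "drive_tool", "payload": {"targets": [0, 0, 0, 0, -5, 0, 0, 0, 0, 0, 0, -5, 0, 0, 0, 0, 0, 0, 0, -1.5, 0, 0, 0, 0, 0, 0, -1, 0, 0, 0, 0, 0, 0, 0, 0]}}

```text
clock: 8.4
position: [0.5423, -0.0444, 0.0791]
ee_rot: [-0.0, 0.641, 0.768, -0.0]
contact_force: [-2.0, -0.0, -1.2]
width: 0.0151
```

```bash
python3 - <<'E'
from h import *
show()
E
```

```text
t 8.4 pos [ 0.5423 -0.0444  0.0791] dock [-34.8   0.8  79.1] F dock [-1.93  0.32 -1.24] M [-0.    0.28 -0.03] w 0.0151 turn left [-0.04 -0.02 -0.03]
```

Emit:
{"api": "drive_tool", "payload": {"targets": [0, 0, 0, 0, 2, -0.5, 0, 0, 0, 0, 0, 2, 0, 0, 0, 0, 0, 0, 0, 0, 0]}}

```text
clock: 8.78
position: [0.5466, -0.0437, 0.0799]
ee_rot: [-0.0, 0.641, 0.768, 0.0]
contact_force: [-0.7, -1.1, -2.4]
width: 0.0149
```

Emit:
{"api": "drive_tool", "payload": {"targets": [0, 0, 0, 0, 2, 0, 0, 0, 0, 0, 0, 2, 0, 0, 0, 0, 0, 0, 0, 0, 0]}}

```text
clock: 9.15
position: [0.5506, -0.043, 0.0801]
ee_rot: [0.0, 0.641, 0.768, 0.0]
contact_force: [-1.6, -0.8, -2.9]
width: 0.0155
```

```bash
python3 - <<'E'
from h import *
show()
E
```

```text
t 9.15 pos [ 0.5506 -0.043   0.0801] dock [-26.4   0.7  80.1] F dock [-1.75 -0.45 -2.86] M [ 0.    0.19 -0.02] w 0.0155 turn left [ 0.03 -0.   -0.03]
```

Sliding is free now. I'll probe downwards at −26, then in 1.5 mm steps.

Emit:
{"api": "drive_tool", "payload": {"targets": [0, 0, 0, 0, 1, 1.5, 0, 0, 0, 0, 0, 0, 1.5, 0, 0, 0, 0, 0, 0, 0, 0]}}

```text
clock: 9.52
position: [0.5508, -0.043, 0.0781]
ee_rot: [-0.0, 0.641, 0.768, -0.0]
contact_force: [-4.1, 0.3, 6.6]
width: 0.0152
```

```bash
python3 - <<'E'
from h import *
show()
E
```

```text
t 9.525 pos [ 0.5508 -0.043   0.0781] dock [-26.2   0.7  78.1] F dock [-3.98  1.08  6.56] M [-0.08  0.96 -0.06] w 0.0152 turn left [-0.03  0.01 -0.02]
```

Emit:
{"api": "drive_tool", "payload": {"targets": [0, 0, 0, 0, 0, -1.5, 0, 0, 0, 0, 0, 1, 0, 0, 0, 0, 0, 0, 0, 1.5, 0, 0, 0, 0, 0, 0, 0, 0]}}

```text
clock: 10.02
position: [0.5527, -0.0427, 0.0769]
ee_rot: [0.0, 0.641, 0.768, 0.0]
contact_force: [-1.1, -0.2, -2.4]
width: 0.0155
```

Emit:
{"api": "drive_tool", "payload": {"targets": [0, 0, 0, 0, 0, -1.5, 0, 0, 0, 0, 0, 1, 0, 0, 0, 0, 0, 0, 0, 1.5, 0, 0, 0, 0, 0, 0, 0, 0]}}

```text
clock: 10.52
position: [0.5528, -0.0426, 0.0769]
ee_rot: [-0.0, 0.641, 0.768, -0.0]
contact_force: [-2.0, -1.3, -1.0]
width: 0.0155
```

```bash
python3 - <<'E'
from h import *
show()
E
```

```text
t 10.525 pos [ 0.5528 -0.0426  0.0769] dock [-24.2   0.8  76.9] F dock [-2.23 -0.87 -1.05] M [-0.14  0.44 -0.06] w 0.0155 turn left [-0.05 -0.01 -0.03]
```

At dock x −24.2 the bar has dropped below ledge height (76.9 mm against 78.1) with no upward force, so it is entering the rear notch. I'll lower it.

Emit:
{"api": "drive_tool", "payload": {"targets": [0, 0, 0, 0, 0, 1.5, 0, 0, 0, 0, 0, 0, 1.5, 0, 0, 0, 0, 0, 0, 0, 0]}}

```text
clock: 10.9
position: [0.5532, -0.0424, 0.0738]
ee_rot: [-0.0, 0.641, 0.767, 0.0]
contact_force: [-1.2, 0.5, -2.7]
width: 0.0154
```

```bash
python3 - <<'E'
from h import *
show()
E
```

```text
t 10.9 pos [ 0.5532 -0.0424  0.0738] dock [-23.7   0.8  73.8] F dock [-1.09  0.73 -2.67] M [-0.05  0.34  0.02] w 0.0154 turn left [ 0.01 -0.02 -0.04]
```

Emit:
{"api": "drive_tool", "payload": {"targets": [0, 0, 0, 0, 0, 1.5, 0, 0, 0, 0, 0, 0, 1.2, 0, 0, 0, 0, 0, 0, 0, 0]}}

```text
clock: 11.28
position: [0.5535, -0.0425, 0.0713]
ee_rot: [0.0, 0.641, 0.768, 0.0]
contact_force: [-2.7, -0.2, -1.8]
width: 0.0157
```

Emit:
{"api": "drive_tool", "payload": {"targets": [0, 0, 0, 0, 0, 1, 0, 0, 0, 0, 0, 0, 0, 0]}}

```text
clock: 11.52
position: [0.5535, -0.0425, 0.0704]
ee_rot: [0.0, 0.641, 0.768, 0.0]
contact_force: [-0.7, -0.3, -2.4]
width: 0.0152
```

Emit:
{"api": "drive_tool", "payload": {"targets": [0, 0, 0, 0, 0, 0.8, 0, 0, 0, 0, 0, 0, 0, 0]}}

```text
clock: 11.78
position: [0.5534, -0.0426, 0.0704]
ee_rot: [0.0, 0.641, 0.768, 0.0]
contact_force: [-2.8, -0.5, 5.5]
width: 0.0153
```

```bash
python3 - <<'E'
from h import *
show()
cv2.imwrite("pics/s4.png",get_image("scene")[150:330,140:310,::-1].repeat(3,0).repeat(3,1))
cv2.imwrite("pics/w4.png",get_image("wrist")[:,:,::-1])
E
```

```text
t 11.775 pos [ 0.5534 -0.0426  0.0704] dock [-23.5   0.7  70.4] F dock [-2.89 -0.03  5.5 ] M [0.04 0.62 0.05] w 0.0153 turn left [ 0.04  0.01 -0.03]
```

View pics/w4.png

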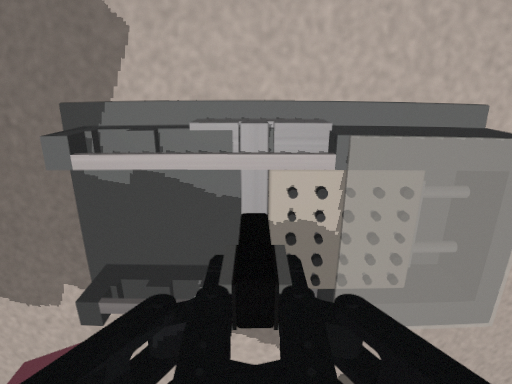

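View pics/s4.png

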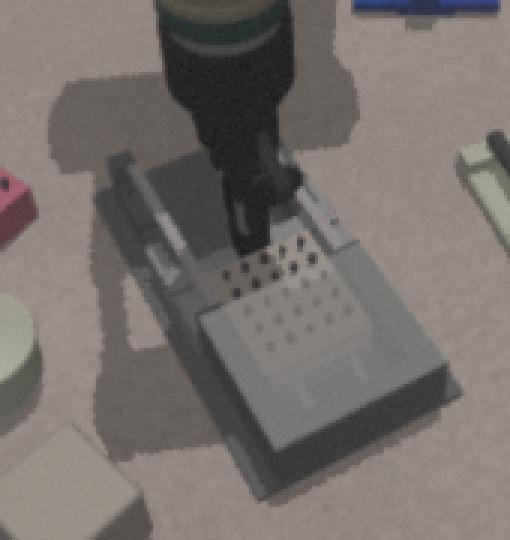

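The bar is down: z 70.4 mm equals the seated value in the front notches (70.3), and it meets a 5.5 N floor contact. The wrist picture shows the bar (columns 241–268) flush between the steel lands. I'll release gently and retreat straight up.

Emit:
{"api": "drive_tool", "payload": {"targets": [0, 0, 0, 0, 0, 0, 0.25, 0, 0, 0, 0, 0, 0, 0.5, 0, 0, 0, 0, 0, 0, 0.7, 0, 0, 0, 0, 0, 0, 0.7, 0, 0, 0, 0, 0, 0, 0.7]}}

```text
clock: 12.5
position: [0.5533, -0.0425, 0.0695]
ee_rot: [-0.0, 0.641, 0.768, 0.0]
contact_force: [-0.4, -0.4, -0.6]
width: 0.0598
```

```bash
python3 - <<'E'
from h import *
show()
cv2.imwrite("pics/w5.png",get_image("wrist")[:,:,::-1])
E
```

```text
t 12.5 pos [ 0.5533 -0.0425  0.0695] dock [-23.6   0.8  69.5] F dock [-0.47 -0.3  -0.55] M [0.04 0.   0.01] w 0.0598 turn left [ 0.01 -0.01 -0.03]
```

View pics/w5.png

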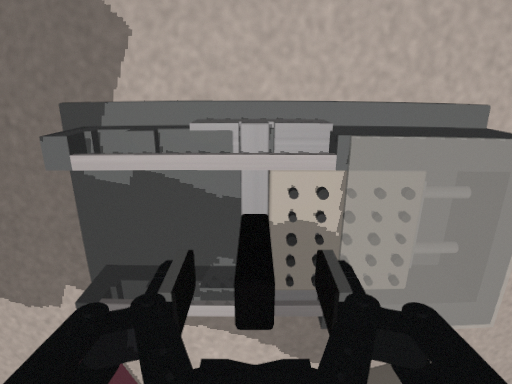

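The bar stayed put with the fingers open and clear of it. I'll go up and check.

Emit:
{"api": "drive_tool", "payload": {"targets": [0, 0, 0, 0, 0, -15, 0.7, 0, 0, 0, 0, 0, -30, 0.7, 0, 0, 0, 0, 0, -40, 0.7, 0, 0, 0, 0, 0, -40, 0.7, 0, 0, 0, 0, 0, -20, 0.7, 0, 0, 0, 0, -40, 0, 0.7, 0, 0, 0, 0, -50, 0, 0.7, 0, 0, 0, 0, -50, 0, 0.7, 0, 0, 0, 0, -40, 0, 0.7, 0, 0, 0, 0, 0, 0, 0.7]}}

```text
clock: 13.8
position: [0.3736, -0.0744, 0.2156]
ee_rot: [0.0, 0.642, 0.767, 0.0]
contact_force: [0.3, 0.9, 0.2]
width: 0.0601
```

```bash
python3 - <<'E'
from h import *
show()
cv2.imwrite("pics/s6.png",cv2.resize(get_image("scene")[150:330,140:310,::-1],None,fx=3.3,fy=3.3,interpolation=cv2.INTER_CUBIC))
cv2.imwrite("pics/t6.png",cv2.resize(get_image("top")[90:270,180:400,::-1],None,fx=3.3,fy=3.3,interpolation=cv2.INTER_CUBIC))
E
```

```text
t 13.8 pos [ 0.3736 -0.0744  0.2156] dock [-206.2    1.5  215.6] F dock [0.48 0.79 0.23] M [-0.04  0.01  0.  ] w 0.0601 turn left [ 0.03  0.03 -0.13]
```

View pics/s6.png

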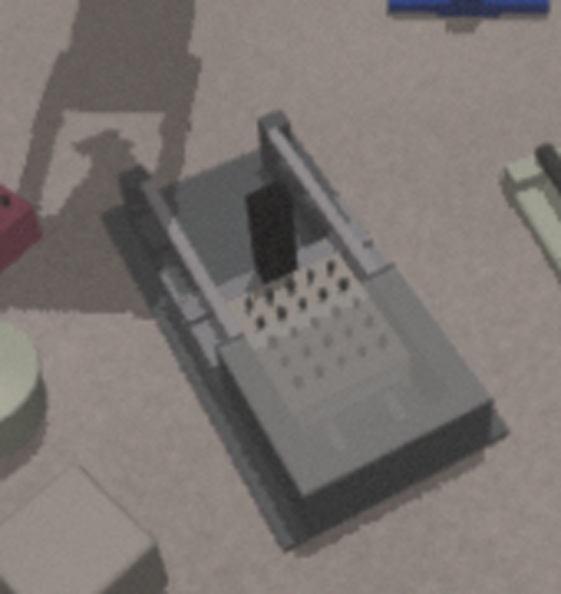

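View pics/t6.png

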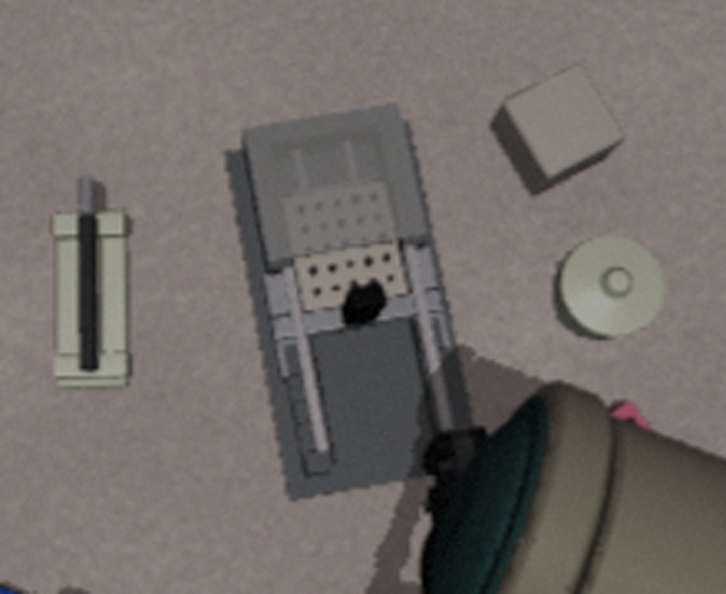

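```bash
python3 - <<'E'
from h import *
u=np.array([[268,190]])/3.3+[140,150]; v=np.array([[364,303]])/3.3+[180,90]
print(dock(onz("scene",u,.108)),dock(onz("top",v,.108)))
o,d=ray("scene",u);o2,d2=ray("top",v)
A=np.c_[d[0],-d2[0]];k=np.linalg.lstsq(A,o2-o,rcond=None)[0];print(dock(o+k[0]*d[0]),dock(o2+k[1]*d2[0]))
b=np.array([(278,329),(442,298)])/3.3+[180,90];print("bar ends",dock(onz("top",b,.036)))
print(get_state()["clock"]);sign_off()
E
```

```text
[[-26.07185998   2.31532631 108.        ]] [[-29.84035399   3.43811304 108.        ]]
[-28.98665722   3.47843524 104.42158299] [-29.2352172    2.94934823 104.45207584]
bar ends [[-25.33774064  60.8471637   36.        ]
 [-24.43795332 -65.01960002  36.        ]]
13.9
the job is handed in; nothing more can be done
```

The bur block is under the hood and the lock bar sits in the rearmost notches, holding it there on its own. I handed the job in at 13.9 s.

**What I did:** I gripped the bar, lifted it about 9 mm out of the front notches and slid it back. While feeling for the rear notches it jammed once on the ledge at about 21 N, so I eased off, raised it slightly and went on. The bar dropped in at about dock x −24 mm, and I held it until it touched the bottom before letting go.

**Last checks:**
- **Seating:** the tool height with the bar down was 70.4 mm, against 70.3 mm in the front notches, and I felt 5.5 N of floor contact.
- **After letting go:** the bar stayed put in the wrist, scene and top pictures. Its ends measured square across the dock at −24.4 and −25.3 mm.
- **Arm:** it was clear of everything with no contact force.
- **Bystanders:** nothing in view had visibly moved, and the arm never went near them. The pink look-alike was partly hidden behind the arm in the last pictures.

**Disagreements:**
- **Notch position:** −23.5 to −25 mm is at or just past the front end of the stated range (−23 to −1 mm). My dock frame is only good to about 1–2 mm.
- **Grip top:** measured from the two fixed cameras it came out at about x −29 mm and 104 mm high, a few millimetres off the expected −24 and 108 mm. I put this down to picking blurry pixels.

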